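# Store a reagent bottle in the empty covered cell of a crate

## Robot

A 7-joint arm with a two-finger parallel gripper is mounted at the origin on a cart in front of the work surface, level with it; the furniture and walls round the work are solid. World frame = base frame: x ahead of the robot, y to its left, z up, the work surface at z = 0. Lengths are in m, angles in rad, forces in N, time in s.
With the tool pointing down it reaches from about 0.4 to 0.85 m from the base axis. Payload 10.4 kg.
Tool frame: the origin (TCP) lies on the front face of the gripper's body, between the roots of the fingers; the fingertips stand 73 mm ahead of it and the grasp point (between the pads) lies 54 mm ahead of it; z points along the fingers, y is the line along which they close (so a half turn about z gives the same grasp; the last joint's range is limited). The gripper opens to 85 mm and grips with 20 to 120 N. Pads are 22 mm wide; open, the fingers measure 114 mm over their backs; the gripper's body (76 mm by 85 mm) begins 54 mm behind the grasp point. The pads swing forward as they close: fully open they stand 13 mm farther back than shut.
Start: joints at [1.261, 0.332, -0.065, 1.46, 0.022, 1.35, -0.088], TCP at [0.177, -0.599, 0.304] pointing down, gripper open.
Joint ranges: [-2.6, 2.6], [-0.5, 2.12], [-1.47, 1.34], [0.16, 2.42], [-1.27, 4.41], [0.06, 2.06], [-2.6, 2.6]. Speed limits (rad/s): [2.22, 2.22, 2.79, 2.79, 3.14, 3.14, 3.14].

## Interface

Orientations are given as a unit quaternion [x, y, z, w].
In Python, from workcell import manip gives the robot as it stands.
- The arm moves only by the shell command python3 -m jog 'ROWS' [FORCE]. ROWS is JSON, a list of rows, each an object with "grip": the gripper command: -1 is fully open, 1 is shut, values between are in proportion; "slide": the shift along the tool's x, y, z in cm, a list of three; "yaw": the turn about the tool's z in rad. A call has 1 to 8 rows; each row shifts and turns the commanded pose from where the row before left it, along the tool's axes as they then stand; what a row does not reach is not made up. A row lasts 1/10 s, in which the tool goes at most 50 mm and 8.59 degrees, less where a joint would pass 70% of its speed; a pose out of reach is approached as far as the arm can. A call with a gripper value outside its range is refused whole. The fingers move at their own pace and stop on an object; FORCE is the grip in N (left out, the last holds). Time passes only in rows, so rows that do not move let the fingers close. It gives the time, the measured TCP pose, the force, the opening and the grip force at its end, in the units of the state.
- manip.get_obs(): the state, without advancing time (a new reading comes with each control period).
- manip.camera(name): name is "side" or "top"; returns the picture (420x560x3 uint8, blue, green, red); there is no depth.
- manip.calibration(name): a dict with "vfov" (degrees; the focal length in pixels is half the picture's height over the tangent of half this angle, whatever the lens; pixels are square), "cx", "cy" (the principal point, pixels), "k1" (the pictures are not rectified: a ray, as slopes to the right and down, at radius r is drawn at 1 + k1 r^2 times it, then the intrinsics apply), "camera_from_world" (4x4, takes a point from world to camera coordinates). Camera axes: x right, y down, z forward; pixel columns grow to the right and rows downward; lengths in m; the calibration is good to about 2 mm. A picture is of the moment at which its call begins. calibration takes no time and is no camera call.
- manip.hand_in(): hands the job in; it is judged then, once.
Trained networks look in the newest picture that a camera, given by its name, has taken for a name from the list of things; names that differ only in an ending like _2 or _b are one class to them, and where a whole thing is asked for, a point or a joint stands for the part that bears it (a point fixed in the world has none). Each returns a list of dicts, best first, with "conf" (0 to 1); they miss things now and then, are a little off and sometimes report something else, mostly with a low value. They report only what shows in the picture. A call takes as long as a camera call. They do not tell look-alikes from the thing itself.
- manip.masks_of(thing, camera): "region" (420x560 bool, what is visible of it) and "centre" ([column, row] in pixels, amid what is visible of it).
The state is a dict: "clock": time; "joint_pos": joint angles; "joint_velocities": joint speeds; "tau": joint torques, N m; "position": TCP position; "ee_rot": TCP orientation; "ft_force": force on the tool from outside, world axes, zero at the start; "torque": the same for the moment, N m; "grip_width": opening from 0.0 (shut) to 1.0 (fully open); "grasp_force": force on a finger pad.
Only numpy, scipy, OpenCV 4.12 (cv2) and the standard library are available. Lean on these libraries where they do the work, as an engineer would, in place of code of your own. Each camera call takes 0.05 s, during which the arm holds its last target. There are 200 camera calls.

## Task

The storage crate has three covered cells, and the only empty one is the cell whose white cover sits sunk below the cell's rim; the covers of the full cells stand up above the rim on what is packed under them. First push the cover of the empty cell all the way down, to feel that nothing is under it, before the bottle comes near. Then stand the brown bottle with the black cap (the larger of the two small brown ones) upright in that cell on the pushed-down cover, lowering it in with the gripper and letting go only when it is in.

Things in the scene. Friction and masses are not known exactly. Their poses are not given: they have to be found in the camera images.
- bottle_mid (a point): Brown glass bottle with black cap, 45 mm diameter, 95 mm tall, about 0.12 kg, upright and loose on the worktop, on either side of the crate. Body straight to 65 mm above the foot; cap 28 mm wide, from 80 to 95 mm. This point: its centre, on the axis 47.5 mm above its foot; z up. Across the crate stands a smaller brown bottle (white cap, 38 mm wide, 82 mm tall): not the one.
- cover_1 (a point): Cover of one cell of the crate: a flat white plate, 62 mm square. This point: centre of its top face; z up, x along the row. The crate is fixed: a black tray with three grey cells, 92 mm between centres, in a row roughly away from the robot, order varies. Each cell: 92 mm square, opening 66 mm square, walls 13 mm, flat rim 50 mm above the worktop.
- cover_2 (a point): Cover of another cell of the same crate, same kind of point. Full cell: cover top 70 mm above the worktop (20 above the rim), does not give. Empty cell: cover top 40 mm above the worktop (10 below the rim); pressed with about 4 N it slides down, stops at 26 mm above the worktop (24 below the rim), stays there and is then the cell's floor.
- cover_3 (a point): Cover of the remaining cell of the same crate: centre of its top face, same sizes and behaviour as described for the others.
Things that resemble listed ones, but are neither listed nor needed, are in the scene too. What is shaped like the part that bears bottle_mid but yellow is not meant.

How it is judged:
By the outcome, as a careful person would: the job done as asked, in the order asked, and still so for the second after the job is handed in, with the robot touching nothing.
It also fails if it takes over 62 s, if anything falls off the work surface, if the arm or the gripper's body presses on something with over 40 N, if the wrist force passes 120 N, or if a joint passes its speed limit or range.

## Working session

There is one attempt and no reset: what is moved stays moved. The work goes in short steps, Python scripts to look and compute and a shell command to move; the robot and the scene stay as the last step left them, time stands still between calls to the robot, and variables do not carry over. Pictures are saved under pics/ and viewed, at most 10 in all, crops included, and the job is handed in when it is done.

```bash
mkdir -p pics; cat > h.py <<'E'
import numpy as np, cv2
from workcell import manip
def K(n):
    c=manip.calibration(n); f=210/np.tan(np.radians(c["vfov"])/2); return c,f
def ray(n,u,v):
    c,f=K(n); d=np.array([(u-c["cx"])/f,(v-c["cy"])/f]); s=d.copy()
    for _ in range(30): s=d/(1+c["k1"]*(s@s))
    T=np.array(c["camera_from_world"]); R=T[:3,:3]; return -R.T@T[:3,3], R.T@np.array([s[0],s[1],1.])
def at(n,u,v,z):
    o,d=ray(n,u,v); return o+d*(z-o[2])/d[2]
def proj(n,p):
    c,f=K(n); T=np.array(c["camera_from_world"]); q=T[:3,:3]@np.array(p)+T[:3,3]; s=q[:2]/q[2]; s=s*(1+c["k1"]*(s@s)); return np.array([c["cx"],c["cy"]])+f*s
E
python3 - <<'E'
from h import *
o=manip.get_obs(); print(o["clock"],o["position"],o["ee_rot"],o["ft_force"])
a=[]
for n in("side","top"):
    im=manip.camera(n); cv2.imwrite(f"pics/{n}0.png",im)
    print(n,"cam",np.round(ray(n,280,210),2).tolist())
    for t,z in(("bottle_mid",.0475),("cover_1",.06)):
        for m in manip.masks_of(t,n): 
            c=m["centre"]; ys,xs=np.where(m["region"]); print(t,round(m["conf"],2),np.round(c),xs.min(),xs.max(),ys.min(),ys.max(),len(xs),at(n,*c,z).round(3))
E
```

```text
0.0 [ 0.17672966 -0.59919069  0.30308029] [ 9.89734403e-01  1.42916877e-01 -1.44372155e-04 -7.46503479e-04] [-0.65760343  0.0192439   0.39644718]
side cam [[-0.06, 0.09, 0.71], [0.73, 0.09, -0.67]]
bottle_mid 0.85 [375. 241.] 362 387 217 262 864 [ 0.598 -0.026  0.047]
bottle_mid 0.81 [330. 226.] 317 339 201 245 823 [0.629 0.063 0.047]
bottle_mid 0.66 [379. 165.] 366 387 149 187 552 [ 0.85  -0.045  0.047]
cover_1 0.87 [255. 217.] 240 272 203 231 903 [0.623 0.217 0.06 ]
cover_1 0.59 [250. 291.] 228 266 271 306 1275 [0.438 0.195 0.06 ]
top cam [[0.44, 0.16, 1.1], [0.18, 0.01, -0.98]]
bottle_mid 0.93 [371. 229.] 358 380 217 239 384 [ 0.598 -0.032  0.048]
bottle_mid 0.91 [370. 128.] 360 382 115 141 453 [ 0.835 -0.035  0.048]
bottle_mid 0.71 [210. 199.] 196 220 188 211 449 [0.662 0.33  0.048]
cover_1 0.83 [262. 215.] 246 276 200 230 853 [0.625 0.212 0.06 ]
cover_1 0.73 [266. 294.] 251 281 283 313 873 [0.451 0.2   0.06 ]
cover_1 0.69 [269. 259.] 250 278 243 271 771 [0.527 0.195 0.06 ]
```

View pics/top0.png

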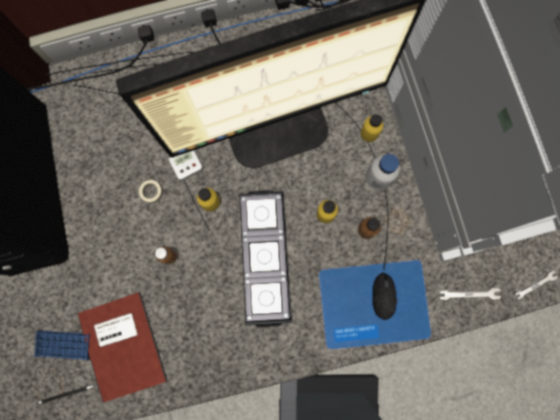

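View pics/side0.png

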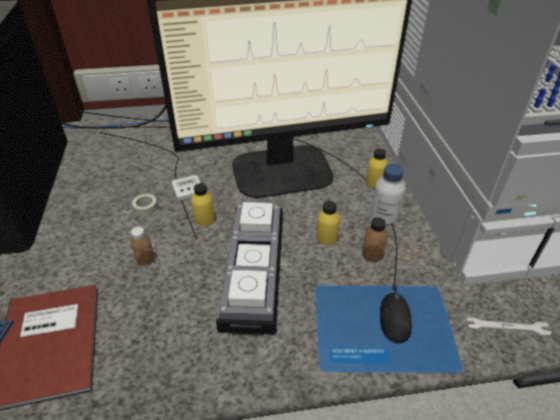

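The top view shows the crate as a column, with covers at (262,214), (265,257) and (266,298). In the side view the bottles are:
- Brown with black cap at (375,241). It fits the description.
- Brown with white cap at (142,247), too small.
- Yellow at (329,223), (378,168) and (202,205).

The middle cover at side (253,258) looks sunk. I'll confirm both the bottle and the cover in one crop.

```bash
python3 - <<'E'
from h import *
s=cv2.imread("pics/side0.png"); t=cv2.imread("pics/top0.png")
a=cv2.resize(s[190:340,215:400],None,fx=2.7,fy=2.7,interpolation=3) 
b=cv2.resize(t[185:335,230:300],None,fx=2.7,fy=2.7,interpolation=3)
cv2.imwrite("pics/crop.png",np.hstack([a,b]))
# white covers in both images
for n,im,x0,x1,y0,y1 in(("side",s,225,285,195,310),("top",t,240,290,190,320)):
    m=np.zeros(im.shape[:2],np.uint8); m[y0:y1,x0:x1]=(im[y0:y1,x0:x1].min(2)>185)*255
    m=cv2.morphologyEx(m,cv2.MORPH_CLOSE,np.ones((5,5)))
    k,_,st,ce=cv2.connectedComponentsWithStats(m)
    for i in range(1,k):
        if st[i,4]>150:
            r=cv2.minAreaRect(np.argwhere(cv2.threshold((_==i).astype(np.uint8),0,1,0)[1])[:,::-1].astype(np.float32))
            print(n,st[i],ce[i].round(1),np.round(r[0],1),np.round(r[1],1),round(r[2],1),[at(n,*ce[i],z).round(3)[:2].tolist() for z in(.04,.07)])
# bottle cap black/ tri
def tri(p,q):
    (o1,d1),(o2,d2)=ray("side",*p),ray("top",*q); A=np.c_[d1,-d2]; k=np.linalg.lstsq(A,o2-o1,rcond=None)[0]
    return ((o1+k[0]*d1+o2+k[1]*d2)/2).round(3)
for p,q in(((253,257.5),(264.5,256.5)),((257,214),(262,214)),((248,288),(266,298))): print(tri(p,q))
E
```

```text
side [241 203  31  21 600] [256.1 213. ] [256. 213.] [20. 30.] 90.0 [[0.658, 0.22], [0.626, 0.214]]
side [237 245  32  21 620] [252.8 255.3] [252.5 255. ] [20. 31.] 90.0 [[0.538, 0.208], [0.511, 0.203]]
side [229 271  37  28 945] [247.3 284.6] [247.  284.5] [27. 36.] 90.0 [[0.466, 0.207], [0.443, 0.201]]
top [247 199  29  29 786] [261.  213.1] [261. 213.] [28. 28.] 90.0 [[0.633, 0.215], [0.627, 0.213]]
top [250 242  29  30 770] [264.1 256.3] [264.  256.3] [28.  27.4] 86.4 [[0.535, 0.207], [0.532, 0.205]]
top [251 283  30  31 841] [265.7 297.8] [265.7 297.8] [29.2 28.8] 86.6 [[0.444, 0.202], [0.444, 0.201]]
[0.535 0.207 0.038]
[0.625 0.212 0.068]
[0.443 0.2   0.06 ]
```

View pics/crop.png

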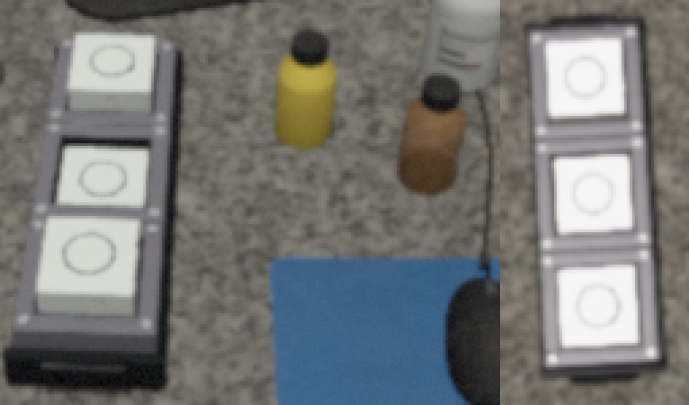

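The crop confirms the sunk cover is the middle one, at (0.535, 0.207), with the row at about 3.7° to x. The brown, black-capped bottle is the target. I'll shut the fingers, square up to the crate and go to the cover by way of clear space.

```bash
python3 -m jog '[{"grip":1,"slide":[0,0,0],"yaw":0.11},{"grip":1,"slide":[0,0,0],"yaw":0.11},{"grip":1,"slide":[3.3,-3.1,0],"yaw":0},{"grip":1,"slide":[3.3,-3.1,0],"yaw":0},{"grip":1,"slide":[3.3,-3.1,0],"yaw":0},{"grip":1,"slide":[3.3,-3.1,0],"yaw":0},{"grip":1,"slide":[3.3,-3.1,0],"yaw":0},{"grip":1,"slide":[3.3,-3.1,0],"yaw":0}]' 40
python3 -m jog '[{"grip":1,"slide":[3.3,-3.1,0],"yaw":0},{"grip":1,"slide":[3.3,-3.1,0],"yaw":0},{"grip":1,"slide":[3,-3.1,0],"yaw":0},{"grip":1,"slide":[0,-4.5,0],"yaw":0},{"grip":1,"slide":[0,-4.5,0],"yaw":0},{"grip":1,"slide":[0,-4.5,0],"yaw":0},{"grip":1,"slide":[0,-4.5,0],"yaw":0},{"grip":1,"slide":[0,0,0],"yaw":0}]'
cat >> h.py <<'E'
from scipy.spatial.transform import Rotation as Ro
def go(target,ang):
    "slide in cm (tool axes after yaw) and yaw to reach target with tool x at world angle ang(deg)"
    o=manip.get_obs(); R=Ro.from_quat(o["ee_rot"]).as_matrix(); a=np.degrees(np.arctan2(R[1,0],R[0,0]))
    S=Ro.from_euler('z',ang,degrees=True).as_matrix()@np.diag([1,-1,-1.])
    p=np.array(o["position"])
    print("t",round(o["clock"],2),"pos",p.round(4),"ang",a.round(2),"zdir",R[:,2].round(3),"F",np.round(o["ft_force"],1),"slide cm",(R.T@(np.array(target)-p)*100).round(2),"after yaw",(S.T@(np.array(target)-p)*100).round(2),"yaw",round(np.radians(a-ang),3))
E
python3 -c "
from h import *
go([.535,.2065,.2],3.7)"
```

```text
clock: 1.1
position: [0.3629, -0.3992, 0.3041]
ee_rot: [0.999, 0.033, 0.0, 0.0]
ft_force: [0.3, -0.5, 0.3]
grip_width: 0.001
grasp_force: 0.0
clock: 1.9
position: [0.4397, -0.116, 0.3045]
ee_rot: [0.999, 0.037, 0.0, 0.0]
ft_force: [-0.3, -0.8, -0.4]
grip_width: 0.001
grasp_force: 0.0
t 1.9 pos [ 0.4397 -0.116   0.3045] ang 4.28 zdir [ 0.001  0.    -1.   ] F [-0.3 -0.8 -0.4] slide cm [ 11.9  -31.45  10.46] after yaw [ 11.59 -31.57  10.45] yaw 0.01
```

```bash
python3 -m jog '[{"grip":1,"slide":[1.5,-4,0],"yaw":0.01},{"grip":1,"slide":[1.5,-4,0],"yaw":0},{"grip":1,"slide":[1.5,-4,0],"yaw":0},{"grip":1,"slide":[1.5,-4,0],"yaw":0},{"grip":1,"slide":[1.5,-4,0],"yaw":0},{"grip":1,"slide":[1.5,-4,0],"yaw":0},{"grip":1,"slide":[1.5,-4,2],"yaw":0},{"grip":1,"slide":[1.2,-3.5,3],"yaw":0}]'
python3 -m jog '[{"grip":1,"slide":[0,0,2.5],"yaw":0},{"grip":1,"slide":[0,0,2.5],"yaw":0},{"grip":1,"slide":[0,0,0],"yaw":0},{"grip":1,"slide":[0,0,0],"yaw":0}]'
python3 - <<'E'
from h import *
for n in("side","top"):
    im=manip.camera(n)
    c=proj(n,[.535,.2065,.04]).astype(int); print(n,c)
    a=im[max(c[1]-75,0):c[1]+75,c[0]-65:c[0]+65]; cv2.imwrite(f"pics/{n}1.png",cv2.resize(a,(390,450),interpolation=3))
cv2.imwrite("pics/pre.png",np.hstack([cv2.imread("pics/side1.png"),cv2.imread("pics/top1.png")]))
go([.535,.2065,.113],3.7)
# bottle fit: compare rendered cylinder silhouette with masks from first pictures
S=[]
from scipy.optimize import minimize
ms={n:max((m for m in manip.masks_of("bottle_mid",n) if abs(at(n,*m["centre"],.0475)[:2]-[.598,-.03]).max()<.03),key=lambda m:m["conf"],default=None) for n in("side","top")}
th=np.linspace(0,2*np.pi,24)
def sil(n,x,y):
    P=[proj(n,[x+r*np.cos(t),y+r*np.sin(t),z]) for r,z in((.0225,0),(.0225,.065),(.014,.08),(.014,.095)) for t in th]
    m=np.zeros((420,560),np.uint8); P=np.array(P,np.float32)
    for i in range(3): cv2.fillConvexPoly(m,(cv2.convexHull(P[24*i:24*i+48])*16).astype(np.int32),255,cv2.LINE_AA,4)
    return m/255.
def cost(p,ns): return sum(abs(sil(n,*p)-ms[n]["region"]).sum() for n in ns)
for ns in(["side"],["top"],["side","top"]):
    if all(ms[n] for n in ns):
        r=minimize(cost,[.598,-.03],args=(ns,),method="Nelder-Mead",options=dict(initial_simplex=[[.598,-.03],[.608,-.03],[.598,-.02]])); print(ns,r.x.round(4),round(r.fun),[ms[n]["region"].sum() for n in ns])
E
```

```text
clock: 2.7
position: [0.5394, 0.2015, 0.2548]
ee_rot: [1.0, 0.028, 0.002, -0.001]
ft_force: [0.7, -1.1, -0.4]
grip_width: 0.005
grasp_force: 0.0
clock: 3.1
position: [0.5383, 0.1991, 0.2044]
ee_rot: [1.0, 0.028, -0.0, 0.0]
ft_force: [-0.4, 1.1, 0.0]
grip_width: 0.001
grasp_force: 0.0
side [253 256]
top [264 256]
t 3.2 pos [0.5388 0.1994 0.2056] ang 3.22 zdir [ 0.002  0.    -1.   ] F [-0.5 -0.9 -0.4] slide cm [-0.36 -0.73  9.26] after yaw [-0.33 -0.74  9.26] yaw -0.008Traceback (most recent call last):
  File "<stdin>", line 21, in <module>
    res = _minimize_neldermead(fun, x0, args, callback, bounds=bounds,
                               **options)
    fxe = func(xe)
    fx = function(np.copy(x), *(wrapper_args + args))
  File "<stdin>", line 18, in cost
  File "<stdin>", line 18, in <genexpr>
  File "<stdin>", line 14, in sil
  File "h.py", line 12, in proj
    c,f=K(n); T=np.array(c["camera_from_world"]); q=T[:3,:3]@np.array(p)+T[:3,3]; s=q[:2]/q[2]; s=s*(1+c["k1"]*(s@s)); return np.array([c["cx"],c["cy"]])+f*s
        ~^^^
  File "h.py", line 4, in K
    c=manip.calibration(n); f=210/np.tan(np.radians(c["vfov"])/2); return c,f
ValueError: time passes only in moves, steps and waits
```

View pics/pre.png

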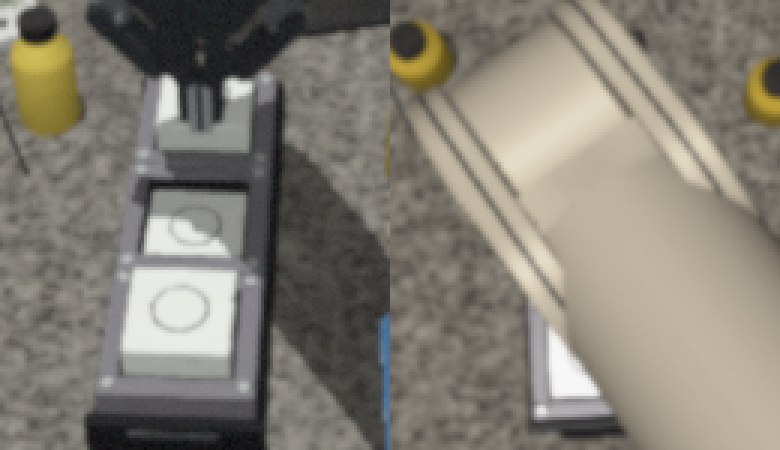

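The picture shows the shut fingers above the middle cell, with only the side view unobstructed. Its cover at crop (195,225) is visibly sunk. Next I'll correct the small offset and press down slowly.

```bash
sed -i 's/^def K/import functools\n@functools.cache\ndef K/' h.py
python3 -m jog '[{"grip":1,"slide":[-0.4,-0.7,1.5],"yaw":-0.01},{"grip":1,"slide":[0,0,2],"yaw":0},{"grip":1,"slide":[0,0,2],"yaw":0},{"grip":1,"slide":[0,0,2],"yaw":0},{"grip":1,"slide":[0,0,0.8],"yaw":0},{"grip":1,"slide":[0,0,0],"yaw":0}]'
python3 -m jog '[{"grip":1,"slide":[0,0,0.4],"yaw":0},{"grip":1,"slide":[0,0,0.3],"yaw":0},{"grip":1,"slide":[0,0,0.3],"yaw":0},{"grip":1,"slide":[0,0,0],"yaw":0}]'
python3 -c "
from h import *
go([.535,.2065,.099],3.7)"
```

```text
clock: 3.9
position: [0.5329, 0.2062, 0.1198]
ee_rot: [0.999, 0.034, -0.001, 0.0]
ft_force: [0.4, 0.8, 0.3]
grip_width: 0.002
grasp_force: 0.0
clock: 4.3
position: [0.5339, 0.2062, 0.1111]
ee_rot: [0.999, 0.033, 0.0, -0.0]
ft_force: [0.1, 0.1, -0.2]
grip_width: 0.002
grasp_force: 0.0
t 4.3 pos [0.5339 0.2062 0.1111] ang 3.83 zdir [ 0.001  0.    -1.   ] F [ 0.1  0.1 -0.2] slide cm [ 0.11 -0.02  1.21] after yaw [ 0.11 -0.02  1.21] yaw 0.002
```

```bash

python3 -m jog '[{"grip":1,"slide":[0.1,0,0.3],"yaw":0},{"grip":1,"slide":[0,0,0.3],"yaw":0},{"grip":1,"slide":[0,0,0],"yaw":0}]'
python3 -m jog '[{"grip":1,"slide":[0,0,0.3],"yaw":0},{"grip":1,"slide":[0,0,0.3],"yaw":0},{"grip":1,"slide":[0,0,0],"yaw":0}]'
python3 -m jog '[{"grip":1,"slide":[0,0,0.15],"yaw":0},{"grip":1,"slide":[0,0,0],"yaw":0}]'
```

```text
clock: 4.6
position: [0.5346, 0.2062, 0.1045]
ee_rot: [0.999, 0.033, -0.0, -0.0]
ft_force: [-0.7, 0.5, -0.2]
grip_width: 0.001
grasp_force: 0.0
clock: 4.9
position: [0.5348, 0.2062, 0.0988]
ee_rot: [0.999, 0.033, 0.0, 0.0]
ft_force: [-0.4, 0.7, 1.8]
grip_width: -0.001
grasp_force: 1.5
clock: 5.1
position: [0.5348, 0.2063, 0.0986]
ee_rot: [0.999, 0.033, 0.0, 0.0]
ft_force: [-7.2, -3.8, 18.6]
grip_width: 0.002
grasp_force: 9.6
```

The push stopped at a TCP height of 0.0986 (tips at 26 mm) with 18.6 N, so the cover seems to be at the bottom. I'll retreat, move away and check with a picture.

```bash

python3 -m jog '[{"grip":1,"slide":[0,0,-1],"yaw":0},{"grip":1,"slide":[0,0,-4],"yaw":0},{"grip":1,"slide":[0,0,-4.5],"yaw":0},{"grip":1,"slide":[0,0,-4.5],"yaw":0},{"grip":-1,"slide":[0,4.5,0],"yaw":0},{"grip":-1,"slide":[0,4.5,0],"yaw":0},{"grip":-1,"slide":[0,4.5,0],"yaw":0},{"grip":-1,"slide":[0,0,0],"yaw":0}]'
python3 - <<'E'
from h import *
im={n:manip.camera(n) for n in("side","top")}
cv2.imwrite("pics/post.png",np.hstack([cv2.resize(im["side"][180:330,200:420],None,fx=2,fy=2,interpolation=3),cv2.resize(im["top"][180:330,220:400],None,fx=2,fy=2,interpolation=3)]))
from scipy.optimize import minimize
ms={}
for n in("side","top"):
    c=[m for m in manip.masks_of("bottle_mid",n) if abs(at(n,*m["centre"],.0475)[:2]-[.598,-.03]).max()<.03]
    if c: ms[n]=c[0]; print(n,c[0]["conf"],c[0]["region"].sum())
th=np.linspace(0,2*np.pi,24)
def sil(n,x,y):
    P=np.array([proj(n,[x+r*np.cos(t),y+r*np.sin(t),z]) for r,z in((.0225,0),(.0225,.065),(.014,.08),(.014,.095)) for t in th],np.float32)
    m=np.zeros((420,560),np.uint8)
    for i in range(3): cv2.fillConvexPoly(m,np.rint(cv2.convexHull(P[24*i:24*i+48])*16).astype(np.int32),255,cv2.LINE_AA,4)
    return m/255.
def cost(p,ns): return sum(abs(sil(n,*p)-ms[n]["region"]).sum() for n in ns)
for ns in(["side"],["top"],["side","top"]):
    if all(n in ms for n in ns):
        r=minimize(cost,[.598,-.03],args=(ns,),method="Nelder-Mead",options=dict(initial_simplex=[[.598,-.03],[.608,-.03],[.598,-.02]])); print(ns,r.x.round(4),round(r.fun))
p=r.x; go([p[0],p[1],.2],3.7)
E
```

```text
clock: 5.9
position: [0.5445, 0.0638, 0.2369]
ee_rot: [1.0, 0.029, -0.0, 0.002]
ft_force: [-0.5, -0.1, -0.1]
grip_width: 0.675
grasp_force: 0.0
side 0.71 900
['side'] [ 0.6065 -0.0279] 104
t 6.1 pos [0.5435 0.0726 0.2374] ang 3.9 zdir [ 0.  0. -1.] F [0.1 1.6 0.3] slide cm [ 5.6  10.45  3.74] after yaw [ 5.64 10.43  3.74] yaw 0.004
```

View pics/post.png

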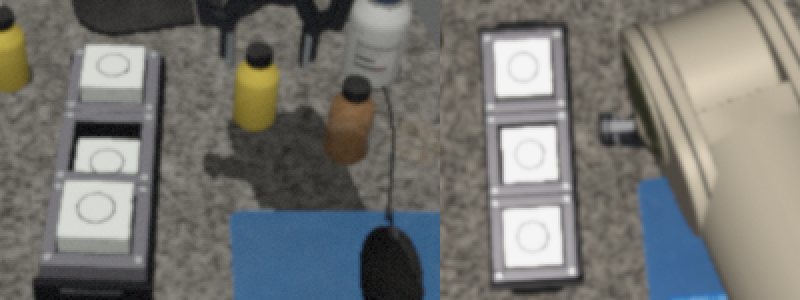

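The middle cover now sits clearly lower in the cell: a tall dark wall shows above it at crop (108,135). The brown bottle is at crop (350,120). I'll do one quick check of its position from the first top picture, plus the neighbours.

```bash
python3 - <<'E'
from h import *
t=cv2.imread("pics/top0.png"); g=t.max(2)[210:245,355:390]
m=(g<50).astype(np.uint8); k,_,st,ce=cv2.connectedComponentsWithStats(m)
for i in range(1,k):
    if st[i,4]>15: print("cap",st[i],ce[i]+[355,210],at("top",*(ce[i]+[355,210]),.095).round(4))
print("expect cap px",proj("top",[.6065,-.028,.095]),"foot",proj("top",[.6065,-.028,0]))
print("grey front",at("side",387,222,0).round(3),"yellow front",at("side",328,243,0).round(3), "brown front",at("side",373,261,0).round(3))
E
```

```text
cap [12  9 12 11 61] [372.03278689 223.3442623 ] [ 0.6021 -0.0253  0.095 ]
expect cap px [373.25499052 221.32332286] foot [365.97578851 227.80754795]
grey front [ 0.706 -0.063  0.   ] yellow front [ 0.627  0.064 -0.   ] brown front [ 0.587 -0.029  0.   ]
```

```bash
python3 -m jog '[{"grip":-1,"slide":[1.8,3.45,0],"yaw":0},{"grip":-1,"slide":[1.8,3.45,0],"yaw":0},{"grip":-1,"slide":[1.8,3.45,0],"yaw":0},{"grip":-1,"slide":[0,0,0],"yaw":0},{"grip":-1,"slide":[0,0,3],"yaw":0},{"grip":-1,"slide":[0,0,3],"yaw":0},{"grip":-1,"slide":[0,0,0],"yaw":0}]'
python3 - <<'E'
from h import *
go([.605,-.027,.104],3.7)
im=manip.camera("side"); cv2.imwrite("pics/above.png",cv2.resize(im[130:290,300:480],None,fx=3,fy=3,interpolation=3))
E
```

```text
clock: 6.8
position: [0.6024, -0.0265, 0.1735]
ee_rot: [0.999, 0.035, -0.003, -0.001]
ft_force: [-0.9, -0.4, 0.3]
grip_width: 0.998
grasp_force: 0.0
t 6.8 pos [ 0.6024 -0.0265  0.1735] ang 3.97 zdir [-0.007  0.001 -1.   ] F [-0.9 -0.4  0.3] slide cm [0.3  0.07 6.95] after yaw [0.25 0.06 6.95] yaw 0.005
```

View pics/above.png

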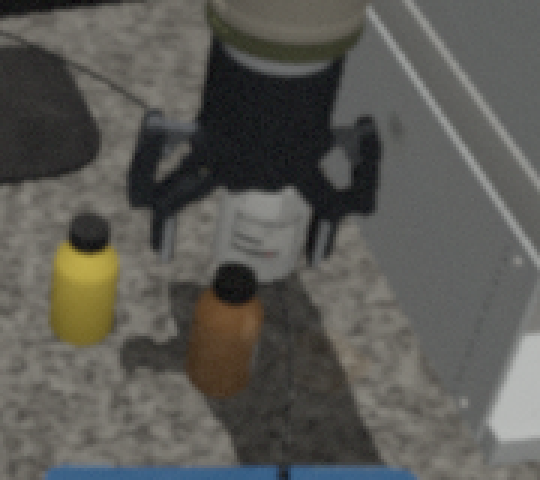

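The open fingers at crop (165,240) and (320,240) straddle the brown bottle, whose cap is at (236,283). The yellow one is clear at (88,235). I'll descend and grip.

```bash
python3 -m jog '[{"grip":-1,"slide":[0.2,0,2],"yaw":0},{"grip":-1,"slide":[0,0,2],"yaw":0},{"grip":-1,"slide":[0,0,1.6],"yaw":0},{"grip":-1,"slide":[0,0,1],"yaw":0},{"grip":-1,"slide":[0,0,0],"yaw":0},{"grip":-1,"slide":[0,0,0],"yaw":0}]'
python3 -c "
from h import *
go([.605,-.027,.104],3.7)"
```

```text
clock: 7.45
position: [0.6069, -0.0278, 0.1123]
ee_rot: [0.999, 0.034, 0.0, 0.0]
ft_force: [0.4, -0.4, 0.6]
grip_width: 1.0
grasp_force: 0.0
t 7.45 pos [ 0.6069 -0.0278  0.1123] ang 3.84 zdir [ 0.001  0.    -1.   ] F [ 0.4 -0.4  0.6] slide cm [-0.19 -0.09  0.83] after yaw [-0.18 -0.09  0.83] yaw 0.002
```

```bash
python3 -m jog '[{"grip":-1,"slide":[-0.1,0,0.8],"yaw":0},{"grip":-1,"slide":[0,0,0],"yaw":0},{"grip":0,"slide":[0,0,0],"yaw":0},{"grip":0.3,"slide":[0,0,0],"yaw":0},{"grip":1,"slide":[0,0,0],"yaw":0},{"grip":1,"slide":[0,0,0],"yaw":0},{"grip":1,"slide":[0,0,0],"yaw":0},{"grip":1,"slide":[0,0,0],"yaw":0}]' 30
python3 -m jog '[{"grip":1,"slide":[0,0,-1],"yaw":0},{"grip":1,"slide":[0,0,-2],"yaw":0},{"grip":1,"slide":[0,0,-3],"yaw":0},{"grip":1,"slide":[0,0,-3],"yaw":0},{"grip":1,"slide":[0,0,-3],"yaw":0},{"grip":1,"slide":[0,0,0],"yaw":0}]'
python3 - <<'E'
from h import *
go([.535,.2065,.24],3.7)
im=manip.camera("side"); cv2.imwrite("pics/held.png",cv2.resize(im[110:270,300:480],None,fx=3,fy=3,interpolation=3))
E
```

```text
clock: 8.25
position: [0.6057, -0.0282, 0.1038]
ee_rot: [0.999, 0.033, 0.0, 0.0]
ft_force: [-0.3, -0.6, 4.0]
grip_width: 0.51
grasp_force: 31.2
clock: 8.85
position: [0.607, -0.0276, 0.2281]
ee_rot: [0.999, 0.034, 0.003, 0.0]
ft_force: [0.4, 0.4, -1.2]
grip_width: 0.506
grasp_force: 30.9
t 8.85 pos [ 0.607  -0.0276  0.2281] ang 3.85 zdir [ 0.006 -0.    -1.   ] F [ 0.4  0.4 -1.2] slide cm [ -5.6  -23.84  -1.24] after yaw [ -5.67 -23.82  -1.19] yaw 0.003
```

View pics/held.png

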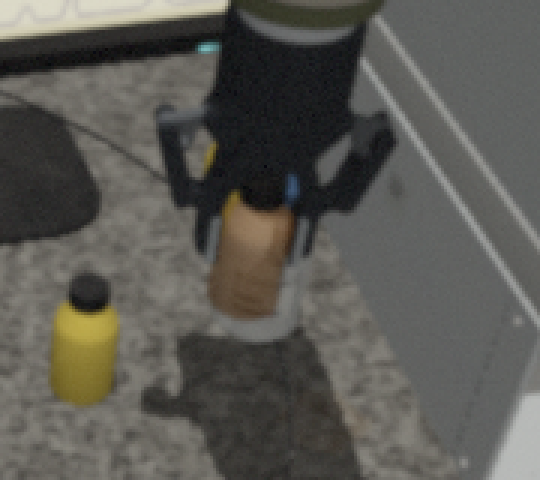

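The bottle is held upright between the pads at crop (250,255), with a 43 mm opening. I'll carry it to the cell.

```bash
python3 -m jog '[{"grip":1,"slide":[-0.8,-3.4,-0.2],"yaw":0},{"grip":1,"slide":[-0.8,-3.4,0],"yaw":0},{"grip":1,"slide":[-0.8,-3.4,0],"yaw":0},{"grip":1,"slide":[-0.8,-3.4,0],"yaw":0},{"grip":1,"slide":[-0.8,-3.4,0],"yaw":0},{"grip":1,"slide":[-0.8,-3.4,0],"yaw":0},{"grip":1,"slide":[-0.8,-3.4,0],"yaw":0},{"grip":1,"slide":[0,0,0],"yaw":0}]'
python3 -m jog '[{"grip":1,"slide":[0,0,0],"yaw":0},{"grip":1,"slide":[0,0,0],"yaw":0}]'
python3 -c "
from h import *
go([.5355,.2065,.165],3.7)"
```

```text
clock: 9.7
position: [0.5306, 0.2111, 0.2246]
ee_rot: [0.999, 0.037, -0.001, -0.001]
ft_force: [-0.5, -0.2, -2.6]
grip_width: 0.505
grasp_force: 31.0
clock: 9.9
position: [0.5338, 0.2044, 0.2245]
ee_rot: [0.999, 0.033, -0.001, 0.001]
ft_force: [0.8, 0.2, -1.3]
grip_width: 0.507
grasp_force: 31.0
t 9.9 pos [0.5338 0.2044 0.2245] ang 3.76 zdir [-0.001 -0.001 -1.   ] F [ 0.8  0.2 -1.3] slide cm [ 0.19 -0.21  5.95] after yaw [ 0.18 -0.2   5.95] yaw 0.001
```

```bash
python3 -m jog '[{"grip":1,"slide":[0.2,-0.2,1.5],"yaw":0},{"grip":1,"slide":[0,0,1.5],"yaw":0},{"grip":1,"slide":[0,0,1.5],"yaw":0},{"grip":1,"slide":[0,0,1],"yaw":0},{"grip":1,"slide":[0,0,0],"yaw":0},{"grip":1,"slide":[0,0,0],"yaw":0}]'
python3 - <<'E'
from h import *
go([.5355,.2065,.130],3.7)
im=manip.camera("side"); cv2.imwrite("pics/cell.png",cv2.resize(im[150:330,190:340],None,fx=3,fy=3,interpolation=3))
E
```

```text
clock: 10.5
position: [0.5355, 0.2078, 0.1703]
ee_rot: [0.999, 0.033, -0.0, -0.0]
ft_force: [-0.4, 0.3, -1.5]
grip_width: 0.507
grasp_force: 31.0
t 10.5 pos [0.5355 0.2078 0.1703] ang 3.83 zdir [-0.  0. -1.] F [-0.4  0.3 -1.5] slide cm [-0.01  0.13  4.03] after yaw [-0.01  0.13  4.03] yaw 0.002
```

View pics/cell.png

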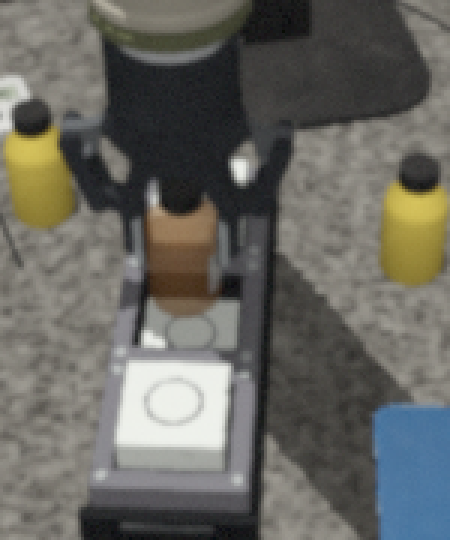

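The bottle, with its foot at crop (185,310), hangs over the sunk cover at (190,330) and clear of the cell walls. I'll lower it until it touches.

```bash
python3 -m jog '[{"grip":1,"slide":[0,0.1,1],"yaw":0},{"grip":1,"slide":[0,0,1],"yaw":0},{"grip":1,"slide":[0,0,1],"yaw":0},{"grip":1,"slide":[0,0,0.5],"yaw":0},{"grip":1,"slide":[0,0,0],"yaw":0},{"grip":1,"slide":[0,0,0],"yaw":0}]'
python3 -m jog '[{"grip":1,"slide":[0,0,0.25],"yaw":0},{"grip":1,"slide":[0,0,0],"yaw":0}]'
python3 -m jog '[{"grip":1,"slide":[0,0,0.15],"yaw":0},{"grip":1,"slide":[0,0,0],"yaw":0}]'
```

```text
clock: 11.15
position: [0.5357, 0.2069, 0.1354]
ee_rot: [0.999, 0.033, 0.0, -0.0]
ft_force: [-0.1, 0.4, -2.0]
grip_width: 0.507
grasp_force: 31.0
clock: 11.35
position: [0.5357, 0.2068, 0.1329]
ee_rot: [0.999, 0.033, 0.0, 0.0]
ft_force: [-0.2, -0.9, -1.3]
grip_width: 0.505
grasp_force: 31.0
clock: 11.55
position: [0.5356, 0.2067, 0.1313]
ee_rot: [0.999, 0.033, -0.0, 0.0]
ft_force: [-0.9, -0.2, -1.6]
grip_width: 0.505
grasp_force: 31.0
```

```bash
python3 -m jog '[{"grip":1,"slide":[0,0,0.1],"yaw":0},{"grip":1,"slide":[0,0,0],"yaw":0}]'
python3 -m jog '[{"grip":1,"slide":[0,0,0.1],"yaw":0},{"grip":1,"slide":[0,0,0],"yaw":0}]'
```

```text
clock: 11.75
position: [0.5356, 0.2067, 0.1303]
ee_rot: [0.999, 0.033, -0.0, 0.0]
ft_force: [-0.0, -0.3, -1.7]
grip_width: 0.506
grasp_force: 31.0
clock: 11.95
position: [0.5357, 0.2068, 0.1298]
ee_rot: [0.999, 0.033, 0.0, 0.0]
ft_force: [-1.7, -1.4, 2.7]
grip_width: 0.506
grasp_force: 31.5
```

It made contact at 26 mm, as expected. I'll let go gently, rise straight up and move aside.

```bash
python3 -m jog '[{"grip":-0.2,"slide":[0,0,0],"yaw":0},{"grip":-0.6,"slide":[0,0,0],"yaw":0},{"grip":-1,"slide":[0,0,0],"yaw":0},{"grip":-1,"slide":[0,0,0],"yaw":0},{"grip":-1,"slide":[0,0,0],"yaw":0},{"grip":-1,"slide":[0,0,-1],"yaw":0},{"grip":-1,"slide":[0,0,-2],"yaw":0},{"grip":-1,"slide":[0,0,-3],"yaw":0}]'
python3 -m jog '[{"grip":-1,"slide":[0,0,-4],"yaw":0},{"grip":-1,"slide":[0,0,-4],"yaw":0},{"grip":-1,"slide":[0,4,0],"yaw":0},{"grip":-1,"slide":[0,4,0],"yaw":0},{"grip":-1,"slide":[0,4,0],"yaw":0},{"grip":-1,"slide":[0,4,0],"yaw":0},{"grip":-1,"slide":[0,0,0],"yaw":0},{"grip":-1,"slide":[0,0,0],"yaw":0}]'
python3 - <<'E'
from h import *
a=[cv2.resize(manip.camera(n)[170:330,190:330],None,fx=2.8,fy=2.8,interpolation=3) for n in("side","top")]
cv2.imwrite("pics/done.png",np.hstack(a))
E
```

```text
clock: 12.75
position: [0.535, 0.2065, 0.1895]
ee_rot: [0.999, 0.033, -0.001, 0.0]
ft_force: [-0.1, -0.8, -0.5]
grip_width: 1.002
grasp_force: 0.0
clock: 13.55
position: [0.5464, 0.0464, 0.2701]
ee_rot: [0.999, 0.032, 0.0, 0.0]
ft_force: [-0.1, 0.8, 0.7]
grip_width: 0.999
grasp_force: 0.0
```

View pics/done.png

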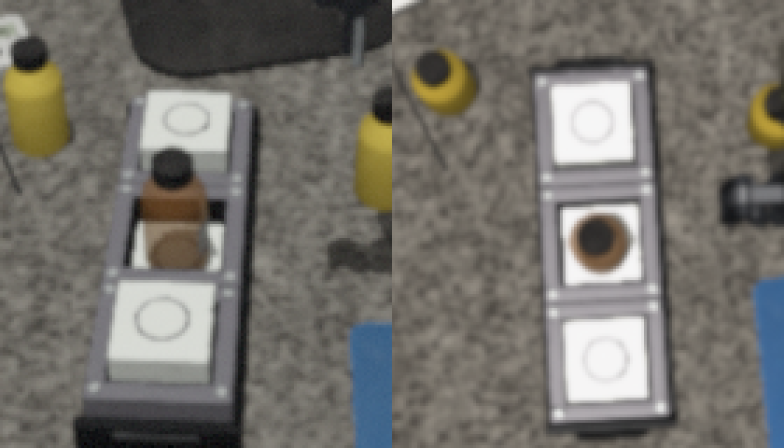

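The bottle stands upright in the middle cell, at crop (175,215) in the side view and (600,242) in the top view, and the arm is clear.

```bash
python3 -c "
from workcell import manip
print(manip.hand_in())"
```

```text
the job is handed in; nothing more can be done
None
```

I pushed the empty middle cell's cover all the way down, then stood the brown black-capped bottle upright on it, moved the arm clear, and handed the job in at about 14 s.

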